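Seat the water flask in the sprung filling cradle and hold it down

TASK

Take the round metal water flask by its bar grip, turn it anticlockwise (seen from above) about an eighth of a turn to free it from its bayonet dock, and lift it out. Set it upright and centred on the sprung ring of the filling cradle and press it down until the ring is level with the collar round it. Finish while still holding the flask pressed down there, and leave the file, the jar and the spool where they are.

Things in the scene. Friction and masses are not known exactly. Their poses are not given: they have to be found in the camera images.
- flask_grip (a point): Centre of the black bar grip on top of the loose flask (0.2 to 0.35 kg), about 112 mm above the worktop at the start. Bar 52 mm long (x), 18 mm thick (y), 36 mm high, on a 16 mm stem; grasp across y from above. z: the flask's upright axis, upward. Two lugs stand out along +x and -x from the ball's equator to 40 mm from the axis. Flask's lower end: 102 mm below this point.
- flask_ball (a point): Centre of the flask's 60 mm aluminium ball, on its axis, 62 mm below flask_grip. A 20 mm wide valve nipple under the ball ends 40 mm below this point.
- dock: Fixed bayonet dock: round foot 112 mm across, seat ring, two steel claws 62 mm high on its +x and -x sides (48 mm out) over the flask's lugs. Origin under its centre, on the worktop. The flask starts locked, bar along the dock's x within 0.06 rad. Turned anticlockwise it is free from 0.40 rad; end stop at 1.05 rad. In between it lifts straight out (50 mm clears all).
- cradle: Fixed sprung filling cradle: grey round foot 112 mm across with a dark round collar 86 mm across; the collar's top rim is 40 mm above the worktop. Origin at the centre of its underside, z up.
- ring_top (a point): Centre of the top face of the cradle's aluminium spring ring (68 mm outside, 44 mm hole), 60 mm above the worktop when free, 40 mm when level with the collar; slides straight down. With the flask seated, flask_ball is 20 mm and flask_grip 82 mm above this point. The flask's yaw does not matter here.
- spring_ring (a joint): How far the ring is pressed down, m: 0 free, 0.020 level with the collar, 0.024 at its hard stop. It starts to yield at about 3 N and takes about 12 N at 0.020; the flask's own weight moves it about 1 mm at most, and it springs back when released.
- file: Bystander: a file 185 mm long and 13 mm thick, lying along x; origin at the centre of its underside.
- bead_jar: Bystander: a glass jar with cork lid, 46 mm across, 64 mm high; origin under its centre.
- spool: Bystander: a thread spool 38 mm across, 45 mm high; origin under its centre.

How it is judged (in metres and radians):
On the way, in this order (a step that is already met when the one before it is completed fails the run):
1. the flask is turned clear of the claws while still in the dock (angle between the x axis of flask_grip and the x axis of dock, either way round above 0.42 rad and z of flask_ball in the frame of dock below 0.065 m and horizontal distance between flask_ball and dock below 0.01 m), for 0.1 s.
2. the flask is lifted out of the dock in the fingers (z of flask_ball in the frame of dock above 0.085 m and contact force between the fingers and flask above 1 N), for 0.1 s.
At the end, for the whole second after the job is handed in: For the last second the flask alone presses the ring to level with the collar (at most 4 mm short; lower is fine) with over 6 N; upright within 0.15 rad, ball centred within 6 mm and at most 26 mm above the ring's top; fingers on the flask, not on the cradle (value of joint spring_ring above 0.016 m and horizontal distance between flask_ball and ring_top below 0.006 m and z of flask_ball in the frame of ring_top below 0.026 m and angle between flask_grip's own z axis and vertical below 0.15 rad and contact force between flask and cradle above 6 N and contact force between the fingers and flask above 2 N and contact force between the fingers and cradle below 0.5 N and velocity of joint spring_ring below 0.01 m/s); the arm keeps its last pose, push and grip.
It fails at once if the file, the jar or the spool is moved by more than 30 mm (distance of any of file, bead_jar, spool from where it was at the start of the episode above 0.03 m).
It also fails if it takes over 43 s, if anything falls off the work surface, if the arm or the gripper's body presses on something with over 40 N, if the wrist force passes 120 N, or if a joint passes its speed limit or range.

ROBOT

A 7-joint arm with a two-finger parallel gripper is mounted at the origin on a cart in front of the work surface, level with it; the furniture and walls round the work are solid. World frame = base frame: x ahead of the robot, y to its left, z up, the work surface at z = 0. Lengths are in m, angles in degrees, forces in N, time in s.
With the tool pointing down it reaches from about 0.425 to 0.875 m from the base axis. Payload 8.4 kg.
Tool frame: the origin (TCP) lies between the finger pads; the fingertips stand 14 mm ahead of it and the grasp point (between the pads) lies 5 mm behind it; x points along the fingers, y is the direction in which the jaws open and shut, and the axes are right-handed (so a half turn about x gives the same grasp; the last joint's range is limited). The gripper opens to 85 mm and grips with 20 to 120 N. Pads are 22 mm wide; open, the fingers measure 114 mm over their backs; the gripper's body (76 mm by 85 mm) begins 54 mm behind the grasp point. The pads swing forward as they close: fully open they stand 13 mm farther back than shut.
Start: joints at [-5.684, 19.091, 2.286, 83.961, -0.768, 76.965, -3.352], TCP at [0.65, -0, 0.245] pointing down, gripper open.
Joint ranges: [-147.57, 147.57], [-21.85, 119.76], [-74.77, 79.35], [14.55, 137.4], [-85.83, 265.84], [4.83, 119.75], [-152.11, 152.11]. Speed limits (degrees/s): [127.2, 127.2, 159.86, 159.86, 180, 180, 180].

INTERFACE

Orientations are given as [roll, pitch, yaw] about the fixed x, y, z axes, in that order (R = Rz(yaw) Ry(pitch) Rx(roll)).
In Python, from cell import bot, optics, workorder gives the robot as it stands. The module is installed in compiled form; this text tells all that it offers.
- The arm moves only by the tool servo_tool, never from a script. Its argument "rows" is a list of rows, each a list of 7 numbers: the turn, a rotation vector about the tool's x, y, z in degrees, then the shift along the tool's x, y, z in mm, then the opening in per cent of the stroke, from 0 (shut) to 100 (fully open). In form: [[wx, wy, wz, x, y, z, fingers], ...]. A call has exactly 5 rows; each row is the pose to reach, as a shift and turn from the pose commanded when the call began, along the tool's axes at that moment; what a row does not reach only later rows make up. A row lasts 1/10 s, in which the tool goes at most 50 mm and 8.59 degrees, less where a joint would pass 70% of its speed; a pose out of reach is approached as far as the arm can. A call with a gripper value outside its range is refused whole. The fingers move at their own pace and stop on an object; the grip force is fixed at half the most. Time passes only in rows, so rows that repeat a pose let the fingers close, or fill a call up. It gives the time, the measured TCP pose, the force and the opening at its end, in the units of the state.
- bot.observe(): the state, without advancing time (a new reading comes with each control period).
- optics.read_camera(name): name is "scene" or "side" or "wrist"; returns a dict with "frame" (384x512x3 uint8, blue, green, red), "depth" (384x512 float32, m along the optical axis (not along the pixel's ray), 0 where there is no reading), "fovy" (degrees; the focal length in pixels is half the picture's height over the tangent of half this angle, whatever the lens; pixels are square), "cx", "cy" (the principal point, pixels), "position" and "attitude" of the camera in the world. Camera axes: x right, y down, z forward; pixel columns grow to the right and rows downward; lengths in m; the calibration is good to about 2 mm. A picture is of the moment at which its call begins.
- workorder.finish_job(): hands the job in, once; it reports no verdict.
The state is a dict: "time": time; "q": joint angles; "dq": joint speeds; "effort": joint torques, N m; "ee_pos": TCP position; "orientation": TCP orientation; "wrist_force": force on the tool from outside, world axes, zero at the start; "wrist_torque": the same for the moment, N m; "grip_width": finger opening in m.
Only numpy, scipy, OpenCV 4.12 (cv2) and the standard library are available. Lean on these libraries where they do the work, as an engineer would, in place of code of your own. Each camera call takes 0.05 s, during which the arm holds its last target.

## Working session

There is one attempt and no reset: what is moved stays moved. The work goes in short steps, Python scripts to look and compute and a tool call to move; the robot and the scene stay as the last step left them, time stands still between calls to the robot, and variables do not carry over. Pictures are saved under pics/ and viewed, and the job is handed in when it is done.

Besides the shell and the picture viewer there is one more tool, called after ">>>" as a command line: name --pt "numbers of a row" for each row, then --argument value for the rest. servo_tool: Moves the arm, as the interface text tells. Its arguments: {"type":"object","properties":{"rows":{"type":"array","items":{"type":"array","items":{"type":"number"}}}},"required":["rows"]}

```bash
mkdir -p pics; cat > h.py <<'E'
import numpy as np, cv2
from cell import bot, optics, workorder
from scipy.spatial.transform import Rotation as R
def cam(name,save=None):
    d=optics.read_camera(name)
    if save: cv2.imwrite('pics/'+save,d['frame'])
    return d
E
python3 - <<'E'
from h import *
s=bot.observe(); print(s)
for n in ['scene','side','wrist']:
    d=cam(n,n+'0.png'); print(n,d['fovy'],d['cx'],d['cy'],d['position'],d['attitude'])
    np.savez('/tmp/'+n+'0.npz',**{k:np.array(v) for k,v in d.items()})
E
```

```text
{'time': 0.0, 'q': array([-5.6822819 , 19.13038814,  2.28494901, 84.011587  , -0.76658181,
       76.96525036, -3.35246365]), 'dq': array([ 0.00909278, -0.05027909,  0.03036306, -0.02020974,  0.0836781 ,
        0.05657346, -0.08724116]), 'effort': array([ 4.63630895e-04, -6.58554840e+01,  1.36586554e+00, -4.05554795e+01,
        1.68904377e-02,  1.27170872e-02, -1.99809978e-05]), 'ee_pos': array([ 6.49564455e-01, -5.46732860e-05,  2.44432288e-01]), 'orientation': array([ -85.34327297,   89.90799752, -175.34644751]), 'wrist_force': array([0.69938605, 0.62437274, 0.59084238]), 'wrist_torque': array([ 0.02009457,  0.00239565, -0.00842783]), 'grip_width': 0.08545661155695203}
scene 54.78352480128647 256.2039192506078 192.0234053143833 [ 0.3184103  -0.5383743   0.64669433] [-130.18779351    0.17162398  -27.79856082]
side 45.56259266225103 254.93401124231556 188.72022018610951 [0.25012228 0.33446941 0.83843976] [-147.08059664    0.59226288 -126.68612675]
wrist 70.17337175964516 253.91920558916848 192.39797364205992 [0.65113246 0.07406684 0.37341107] [1.63034297e+02 6.37221957e-02 4.06813532e-02]
```

View pics/scene0.png

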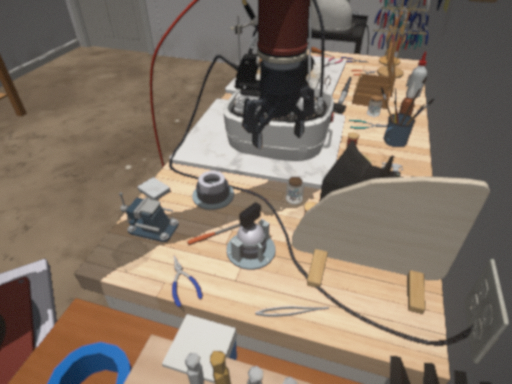

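View pics/side0.png

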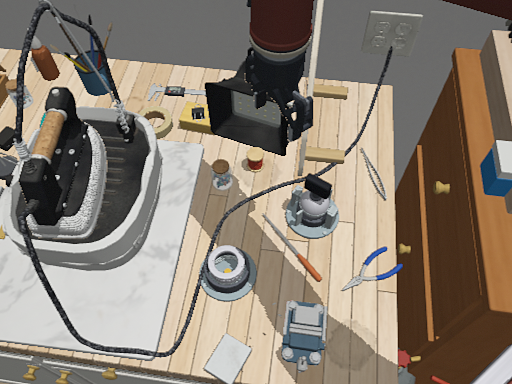

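View pics/wrist0.png

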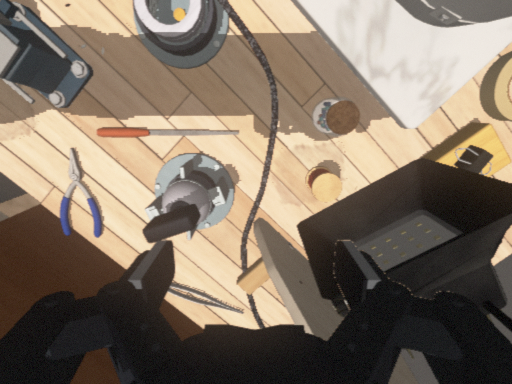

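The scene, side and wrist views show the cradle (side 228,263; wrist 185,15), dock with flask (side 312,215; wrist 190,195), bar (side 318,187), file, jar (side 221,172), spool (side 255,160) and a standing board near the dock. Next I measure.

```bash
cat >> h.py <<'E'
def load(n):
    z=np.load('/tmp/'+n+'.npz'); return {k:z[k] for k in z.files}
def K(d):
    return 192/np.tan(np.radians(float(d['fovy']))/2)
def cloud(d):
    f=K(d); v,u=np.mgrid[0:384,0:512]; z=d['depth']
    p=np.stack([(u-d['cx'])/f*z,(v-d['cy'])/f*z,z],-1)
    P=p@R.from_euler('xyz',d['attitude'],degrees=True).as_matrix().T+d['position']
    P[z<=0]=np.nan
    return P
def ray(d,u,v,h):
    f=K(d); r=R.from_euler('xyz',d['attitude'],degrees=True).as_matrix()@np.array([(u-d['cx'])/f,(v-d['cy'])/f,1])
    return d['position']+r*(h-d['position'][2])/r[2]
E
python3 - <<'E'
from h import *
np.set_printoptions(precision=4,suppress=True)
for n,pts in {'side0':[(350,300),(312,215),(318,187),(228,263),(221,168),(255,155),(330,155),(245,115)],'wrist0':[(185,15),(172,222),(220,200),(340,117),(325,183),(60,160)],'scene0':[(250,213),(211,180),(390,220),(130,250)]}.items():
    d=load(n);P=cloud(d)
    for u,v in pts: print(n,u,v,P[v,u])
# height maps around
for n in ['side0','wrist0']:
    d=load(n);P=cloud(d);im=d['frame'].astype(int)
    m=(P[...,2]>.095)&(P[...,2]<.14)
    k,l,s,c=cv2.connectedComponentsWithStats(m.astype(np.uint8))
    for i in range(1,k):
        if s[i,4]>25:print(n,'hi',s[i],c[i],np.nanmean(P[l==i],0), im[l==i].mean(0))
E
```

```text
side0 350 300 [ 0.3827  0.0229 -0.0012]
side0 312 215 [ 0.5462 -0.0165  0.0511]
side0 318 187 [ 0.5573 -0.0316  0.1248]
side0 228 263 [0.5801 0.1654 0.0058]
side0 221 168 [0.7397 0.0676 0.0656]
side0 255 155 [ 0.7366 -0.0179  0.0454]
side0 330 155 [ 0.6498 -0.1614  0.0224]
side0 245 115 [ 0.8342 -0.0625  0.0573]
wrist0 185 15 [0.5816 0.1642 0.0593]
wrist0 172 222 [ 0.572  -0.0301  0.13  ]
wrist0 220 200 [ 0.6101 -0.0304  0.0623]
wrist0 340 117 [0.7451 0.0658 0.0627]
wrist0 325 183 [ 0.7393 -0.014   0.0443]
wrist0 60 160 [0.3833 0.0066 0.0002]
scene0 250 213 [ 0.5616 -0.0467  0.1276]
scene0 211 180 [0.5755 0.2155 0.0251]
scene0 390 220 [ 0.7796 -0.2088  0.148 ]
scene0 130 250 [0.3234 0.0927 0.0009]
side0 hi [  0   4  36  18 486] [16.0782 12.4444] [1.4163 0.2263 0.1183] [104.321  105.3004 105.2634]
side0 hi [  57    9  192   32 2603] [162.1917  25.0426] [ 1.1487 -0.0411  0.1188] [105.7184 106.7376 106.8532]
side0 hi [ 38  11  20  14 153] [47.1176 17.9542] [1.3606 0.1704 0.1098] [102.6797 103.451  103.5229]
side0 hi [63 20 12  6 29] [67.6207 23.0345] [1.3247 0.1348 0.0999] [106.2759 107
[... 2104 characters left out ...]
355] [0.6284 0.4511 0.1172] [62.8645 60.6452 59.7097]
wrist0 hi [ 438    0   74   20 1026] [481.7982   7.5283] [0.8395 0.1546 0.1116] [100.8051 105.9172 110.425 ]
wrist0 hi [ 373  169  126  102 3409] [448.2341 218.0358] [ 0.8478 -0.0335  0.1141] [41.4341 46.5512 51.4019]
wrist0 hi [ 142  204   58   39 1320] [171.2758 223.275 ] [ 0.5692 -0.034   0.1236] [59.703  65.878  76.5174]
wrist0 hi [305 250  30  29 492] [319.8659 263.3089] [ 0.721  -0.0824  0.1174] [27.2805 33.2378 40.5163]
wrist0 hi [ 262  252   87   79 1814] [303.0865 292.4548] [ 0.706  -0.1199  0.1168] [ 87.333   99.7889 110.4829]
wrist0 hi [389 367  24  17 213] [398.5822 377.4178] [ 0.8318 -0.2461  0.1143] [76.0939 86.1502 94.4695]
```

```bash
cat > m.py <<'E'
from h import *
np.set_printoptions(precision=4,suppress=True)
def circ(p):
    A=np.c_[2*p[:,0],2*p[:,1],np.ones(len(p))]; s=np.linalg.lstsq(A,(p[:,:2]**2).sum(1),rcond=None)[0]
    return s[:2],np.sqrt(s[2]+s[0]**2+s[1]**2)
tops=[]
for n in ['side0','wrist0','scene0']:
    d=load(n);P=cloud(d);im=d['frame'].astype(int)
    # bar top
    m=(abs(P[...,0]-.565)<.05)&(abs(P[...,1]+.035)<.05)&(P[...,2]>.1)&(P[...,2]<.15)
    z=np.percentile(P[m][:,2],95); t=P[m&(P[...,2]>z-.006)]
    r=cv2.minAreaRect((t[:,:2]*1000).astype(np.float32)); print(n,'bar z',z,len(t),'rect mm',r)
    # foot disk of dock & cradle: pixels between z .003..(.02)
    for nm,c in [('dock',(.585,-.03)),('cradle',(.58,.165))]:
        rr=np.hypot(P[...,0]-c[0],P[...,1]-c[1])
        q=P[(rr<.075)]; h=np.histogram(q[:,2],bins=np.arange(-.004,.14,.004)); print(n,nm,h[0])
    rr=np.hypot(P[...,0]-.58,P[...,1]-.165); m=(rr<.06)&(abs(P[...,2]-.06)<.004)
    cs,_=cv2.findContours(m.astype(np.uint8),cv2.RETR_EXTERNAL,cv2.CHAIN_APPROX_NONE)
    if cs:
        c=max(cs,key=cv2.contourArea)[:,0]; p=np.array([ray(d,u,v,.06) for u,v in c]); 
        inb=(c[:,1]>2); print(n,'ring top outer',circ(p[inb]),len(c), 'z',np.median(P[m][:,2]))
E
python3 m.py; python3 - <<'E'
from h import *
d=load('wrist0');im=cv2.resize(d['frame'][100:290,100:360],None,fx=3,fy=3,interpolation=cv2.INTER_CUBIC);cv2.imwrite('pics/w0z.png',im)
d=load('side0');im=cv2.resize(d['frame'][120:310,190:390],None,fx=3,fy=3,interpolation=cv2.INTER_CUBIC);cv2.imwrite('pics/s0z.png',im)
P=cloud(d); 
for n in ['side0','scene0','wrist0']:
    P=cloud(load(n)).reshape(-1,3); m=(P[:,0]>.42)&(P[:,0]<.72)&(P[:,1]>-.16)&(P[:,1]<.3)&(P[:,2]>.07)&(P[:,2]<.4)
    H,xe,ye=np.histogram2d(P[m][:,0],P[m][:,1],bins=[np.arange(.42,.73,.03),np.arange(-.16,.31,.03)]); print(n);print(H.astype(int))
E
```

```text
side0 bar z 0.13163420530094908 231 rect mm ((565.4114379882812, -36.87761688232422), (51.600181579589844, 19.219501495361328), 21.81337547302246)
side0 dock [430 649 284 514  51  50  42  65 158  36  29  28  32  59  90  88 198 104
  73  95  58  39   9   4   8  23  28  27  35  30  28  35  48 185  12]
side0 cradle [ 554 1004  359  755  138   89   57   62   57   38  168  188   32   40
   43  237  360    2    0    0    0    0    0    0    0    0    0    0
    0    0    0    0    0    0    0]
side0 ring top outer (array([0.5639, 0.1786]), np.float64(0.03322037058650784)) 102 z 0.06043354352274666
wrist0 bar z 0.13068922513307138 889 rect mm ((566.7430419921875, -37.63477325439453), (51.10884094238281, 17.729778289794922), 20.159832000732422)
wrist0 dock [1846 1776  819 1248   58   48   52   63  301   39   38   37   46   92
  197  248  516  221  234  236   67   83   10    4    2   26   64   58
   64   65   66   76  131  770    0]
wrist0 cradle [1588 2624  851 1935  249   96   92   95  102   80  422  453   69   88
   68  485  725    0    0    0    0    0    0    0    0    0    0    0
    0 
[... 2236 characters left out ...]
0     0     0
      0     0     0]
 [    0     0     0     0     0     0     0     0     0     0     0     0
      0     0     0]
 [    0     0     0   238   756     0     0     0     0     0     0     0
      0     0     0]
 [    0     0     0    41   961  7838     0     0     0     0     0     0
      0     0     0]
 [    0     0     0     0    94  6927     0     0     0     0     0     0
      0     0     0]
 [    0     0    53     0     0  6620    38     0     0     0     0     0
      0     0     0]
 [    0   449   770     0     0  6410    33     0     0     0     0     0
      0     0     0]
 [  165  1217   669     0   235 10556     0     0     0     0     0     0
      0     0     0]]
```

View pics/w0z.png

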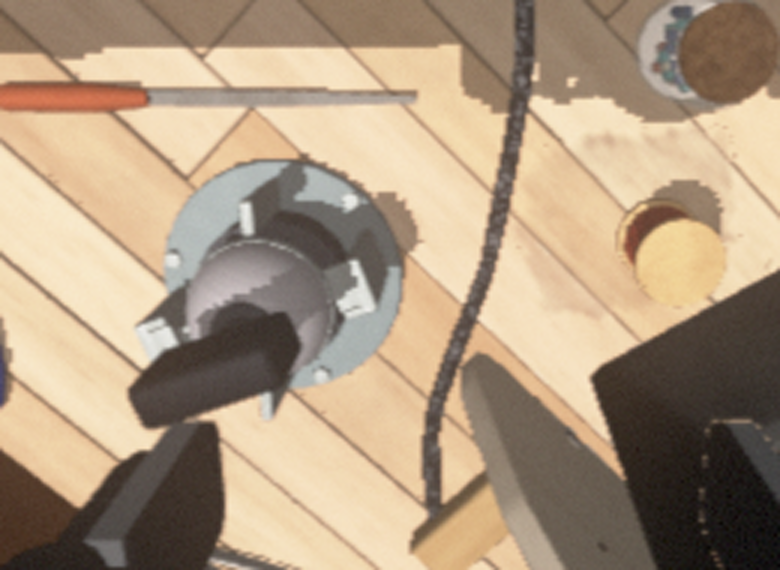

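View pics/s0z.png

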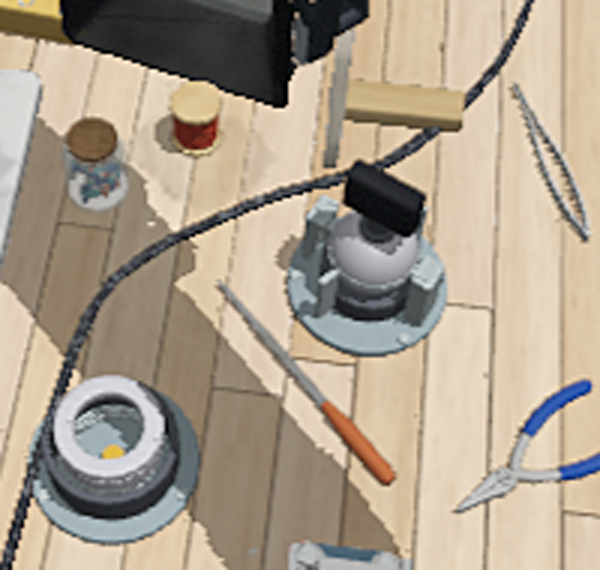

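```bash
python3 - <<'E'
from m import *
print('---')
s=bot.observe(); M=R.from_euler('xyz',s['orientation'],degrees=True).as_matrix(); print('tool axes cols\n',M)
for n in ['side0','scene0','wrist0']:
    d=load(n);P=cloud(d)
    for nm,c,z0 in [('dock',(.567,-.038),.010),('cradle',(.5635,.177),.010),('collar',(.5635,.177),.04),('ring',(.5635,.177),.06)]:
        rr=np.hypot(P[...,0]-c[0],P[...,1]-c[1])
        R0={'dock':.056,'cradle':.056,'collar':.043,'ring':.034}[nm]
        m=(rr<R0+.01)&(abs(P[...,2]-z0)<.0045); p=P[m]
        # outer boundary: bin by angle, take max radius, iterate
        cc=np.array(c)
        for _ in range(8):
            a=np.arctan2(p[:,1]-cc[1],p[:,0]-cc[0]); r=np.hypot(p[:,0]-cc[0],p[:,1]-cc[1])
            b=np.floor((a+np.pi)/(2*np.pi)*48).astype(int); e=[]
            for k in range(48):
                i=np.where(b==k)[0]
                if len(i):
                    j=i[r[i].argmax()]
                    if abs(r[j]-R0)<.006: e.append(p[j])
            e=np.array(e)
            if len(e)<8: break
            # fixed radius fit
            from scipy.optimize import least_squares
            cc=least_squares(lambda q:np.hypot(e[:,0]-q[0],e[:,1]-q[1])-R0+.0007,cc,loss='soft_l1',f_scale=.001).x
        print(n,nm,cc,len(e),'z',np.median(p[:,2]) if len(p) else None)
    # claw tops z~.062
    rr=np.hypot(P[...,0]-.567,P[...,1]+.038); m=(rr>.036)&(rr<.062)&(P[...,2]>.052)&(P[...,2]<.068)
    k,l,st,c=cv2.connectedComponentsWithStats(m.astype(np.uint8))
    for i in range(1,k):
        if st[i,4]>8: print(n,'claw',st[i],P[l==i].mean(0))
E
```

```text
side0 bar z 0.13163420530094908 231 rect mm ((565.4114379882812, -36.87761688232422), (51.600181579589844, 19.219501495361328), 21.81337547302246)
side0 dock [430 649 284 514  51  50  42  65 158  36  29  28  32  59  90  88 198 104
  73  95  58  39   9   4   8  23  28  27  35  30  28  35  48 185  12]
side0 cradle [ 554 1004  359  755  138   89   57   62   57   38  168  188   32   40
   43  237  360    2    0    0    0    0    0    0    0    0    0    0
    0    0    0    0    0    0    0]
side0 ring top outer (array([0.5639, 0.1786]), np.float64(0.03322037058650784)) 102 z 0.06043354352274666
wrist0 bar z 0.13068922513307138 889 rect mm ((566.7430419921875, -37.63477325439453), (51.10884094238281, 17.729778289794922), 20.159832000732422)
wrist0 dock [1846 1776  819 1248   58   48   52   63  301   39   38   37   46   92
  197  248  516  221  234  236   67   83   10    4    2   26   64   58
   64   65   66   76  131  770    0]
wrist0 cradle [1588 2624  851 1935  249   96   92   95  102   80  422  453   69   88
   68  485  725    0    0    0    0    0    0    0    0    0    0    0
    0 
[... 1352 characters left out ...]
047570242
scene0 ring [0.564  0.1777] 46 z 0.059574155605837675
scene0 claw [258 219  12  11  53] [ 0.6072 -0.0282  0.0602]
scene0 claw [231 238  12  12  79] [ 0.5251 -0.0519  0.06  ]
scene0 claw [258 244   5   6  20] [ 0.5665 -0.0809  0.0564]
wrist0 dock [ 0.5665 -0.0377] 38 z 0.008216552874682953
wrist0 cradle [0.5646 0.1776] 25 z 0.008527538019350328
wrist0 collar [0.5645 0.1775] 28 z 0.04004661606385615
wrist0 ring [0.5647 0.1775] 25 z 0.06024418449596389
wrist0 claw [179 166   6  11  55] [0.5656 0.0042 0.0571]
wrist0 claw [209 184  17  23 221] [ 0.6073 -0.0247  0.0609]
wrist0 claw [144 203  14  18 150] [ 0.525  -0.0453  0.0609]
wrist0 claw [186 231   6   9  39] [ 0.568  -0.0794  0.0573]
```

>>> servo_tool --pt "8.5 0 0 0 -17 8 100" --pt "17 0 0 0 -34 16 100" --pt "25.5 0 0 0 -51 24 100" --pt "34 0 0 0 -68 31 100" --pt "42 0 0 0 -84 38 100"

```text
time: 0.65
ee_pos: [0.5651, -0.0383, 0.245]
orientation: [-56.1, 90.0, 171.5]
wrist_force: [0.7, 0.6, -0.0]
grip_width: 0.0855
```

>>> servo_tool --pt "8 0 0 10 0 0 100" --pt "16 0 0 20 0 0 100" --pt "24 0 0 30 0 0 100" --pt "27.5 0 0 40 0 0 100" --pt "27.5 0 0 50 0 0 100"

```text
time: 1.15
ee_pos: [0.5658, -0.038, 0.1946]
orientation: [-12.5, 90.0, -172.1]
wrist_force: [0.6, -0.1, 0.9]
grip_width: 0.0852
```

```bash
cat > st.py <<'E'
from h import *
np.set_printoptions(precision=4,suppress=True)
s=bot.observe(); M=R.from_euler('xyz',s['orientation'],degrees=True).as_matrix()
print('t',s['time'],'tcp',s['ee_pos'],'yaw of y',np.degrees(np.arctan2(M[1,1],M[0,1])),'x',M[:,0],'F',s['wrist_force'],'T',s['wrist_torque'],'w',s['grip_width'],'q',s['q'])
E
python3 st.py; python3 - <<'E'
from h import *
d=cam('wrist','w1.png');np.savez('/tmp/w1.npz',**{k:np.array(v) for k,v in d.items()})
P=cloud(d); m=(abs(P[...,0]-.565)<.04)&(abs(P[...,1]+.038)<.04)&(P[...,2]>.126)&(P[...,2]<.136)
t=P[m];print(len(t),cv2.minAreaRect((t[:,:2]*1000).astype(np.float32)),t.mean(0))
E
```

```text
t 1.15 tcp [ 0.5658 -0.038   0.1946] yaw of y -69.54745031179917 x [-0.0004 -0.0001 -1.    ] F [ 0.6397 -0.1254  0.9409] T [ 0.0208 -0.0358 -0.0068] w 0.08521910412146023 q [ -9.4987  11.3202  10.085  100.0464  -2.1085  68.8408 -68.3912]
1430 ((567.1008911132812, -37.967369079589844), (50.845306396484375, 17.499277114868164), 19.745359420776367) [ 0.56839685 -0.03724195  0.12952119]
```

View pics/w1.png

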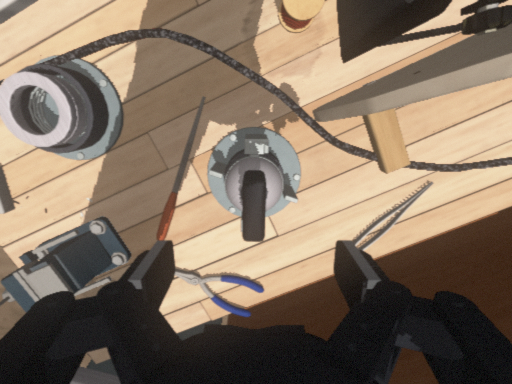

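The wrist view shows the bar upright at (253,205), midway between the fingers; bar (0.567,-0.038), yaw 19.7°, as expected. Descend and close.

>>> servo_tool --pt "0 0 0 20 0 0 100" --pt "0 0 0 40 0 0 100" --pt "0 0 0 60 0 0 100" --pt "0 0 0 76 0 0 100" --pt "0 0 0 87 0 0 100"

```text
time: 1.7
ee_pos: [0.5655, -0.038, 0.1071]
orientation: [-20.3, 89.9, -179.6]
wrist_force: [-0.2, 0.5, 0.0]
grip_width: 0.0851
```

>>> servo_tool --pt "0 0 0 0 0 0 60" --pt "0 0 0 0 0 0 30" --pt "0 0 0 0 0 0 0" --pt "0 0 0 0 0 0 0" --pt "0 0 0 0 0 0 0"

```text
time: 2.2
ee_pos: [0.5664, -0.0377, 0.1091]
orientation: [-177.0, 89.9, 23.5]
wrist_force: [0.3, 0.6, 2.7]
grip_width: 0.0174
```

>>> servo_tool --pt "0 0 0 0 0 0 0" --pt "0 0 0 0 0 0 0" --pt "0 0 0 0 0 0 0" --pt "0 0 0 0 0 0 0" --pt "0 0 0 0 0 0 0"

```text
time: 2.7
ee_pos: [0.5664, -0.0378, 0.109]
orientation: [178.6, 89.9, 19.1]
wrist_force: [-1.9, 1.5, 5.9]
grip_width: 0.0172
```

```bash
python3 st.py; python3 - <<'E'
from h import *
d=cam('wrist','w2.png')
E
```

```text
t 2.7 tcp [ 0.5664 -0.0378  0.109 ] yaw of y -69.49692267624386 x [ 0.001   0.0004 -1.    ] F [-1.9035  1.5058  5.9123] T [ 0.275   0.3702 -0.0751] w 0.017240688835089783 q [ -8.995   15.9852   9.7026 105.1762  -3.1269  59.0348 -67.5505]
```

View pics/w2.png

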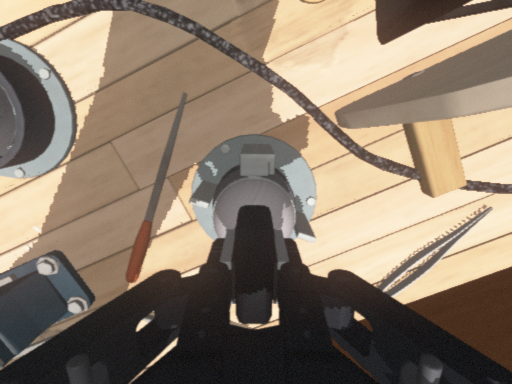

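Gripped (17 mm opening = bar thickness). Turn anticlockwise.

>>> servo_tool --pt "-8 0 0 0 0 0 0" --pt "-16 0 0 0 0 0 0" --pt "-24 0 0 0 0 0 0" --pt "-32 0 0 0 0 0 0" --pt "-40 0 0 0 0 0 0"

```text
time: 3.25
ee_pos: [0.566, -0.0373, 0.109]
orientation: [-162.3, 89.9, 78.6]
wrist_force: [-2.2, 3.7, 6.3]
grip_width: 0.017
```

>>> servo_tool --pt "-2 0 0 0 0 0 0" --pt "-2 0 0 0 0 0 0" --pt "-2 0 0 0 0 0 0" --pt "-2 0 0 0 0 0 0" --pt "-2 0 0 0 0 0 0"

```text
time: 3.75
ee_pos: [0.5661, -0.0372, 0.109]
orientation: [-170.9, 90.0, 71.6]
wrist_force: [-2.3, 2.6, 6.0]
grip_width: 0.0169
```

```bash
python3 st.py; python3 - <<'E'
from h import *
d=cam('wrist','w3.png');d=cam('side','s3.png')
f=d['frame'][120:310,190:390];cv2.imwrite('pics/s3z.png',cv2.resize(f,None,fx=3,fy=3))
E
```

```text
t 3.75 tcp [ 0.5661 -0.0372  0.109 ] yaw of y -27.450877968329294 x [ 0.0003  0.0008 -1.    ] F [-2.3003  2.5802  6.0248] T [0.6479 0.6644 0.1841] w 0.01693477212378639 q [ -3.9283  15.9538   3.7499 104.9254  -1.2542  59.1435 -27.1302]
```

View pics/w3.png

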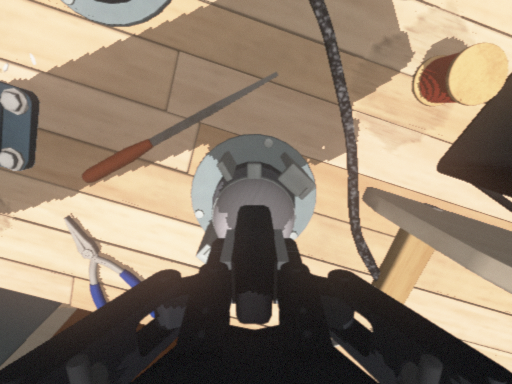

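View pics/s3z.png

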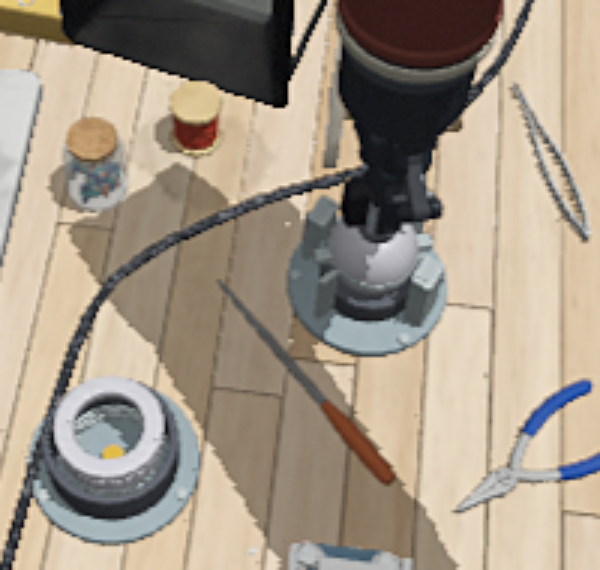

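The wrist view shows the bar still straight between the fingers while the dock (claws at (296,182), (205,250)) has turned 42° relative to it. Lift.

>>> servo_tool --pt "0 0 0 -8 0 0 0" --pt "0 0 0 -16 0 0 0" --pt "0 0 0 -24 0 0 0" --pt "0 0 0 -32 0 0 0" --pt "0 0 0 -40 0 0 0"

```text
time: 4.35
ee_pos: [0.566, -0.0381, 0.1491]
orientation: [85.1, 90.0, -32.4]
wrist_force: [1.3, -0.2, -3.6]
grip_width: 0.0176
```

>>> servo_tool --pt "0 0 0 -10 0 0 0" --pt "0 0 0 -20 0 0 0" --pt "0 0 0 -30 0 0 0" --pt "0 0 0 -40 0 0 0" --pt "0 0 0 -50 0 0 0"

```text
time: 4.85
ee_pos: [0.566, -0.038, 0.1992]
orientation: [97.2, 90.0, -20.3]
wrist_force: [1.1, -0.0, -3.4]
grip_width: 0.0168
```

```bash
python3 st.py; python3 - <<'E'
from h import *
for n in ['side','scene','wrist']:
    d=cam(n,n+'4.png'); np.savez('/tmp/'+n+'4.npz',**{k:np.array(v) for k,v in d.items()})
a=cv2.imread('pics/scene4.png')[100:290,150:350];b=cv2.imread('pics/side4.png')[100:290,190:390]
cv2.imwrite('pics/c4.png',cv2.resize(np.hstack([a,b]),None,fx=2,fy=2))
E
```

```text
t 4.85 tcp [ 0.566  -0.038   0.1992] yaw of y -27.50006018930022 x [ 0.0001 -0.     -1.    ] F [ 1.0715 -0.0295 -3.419 ] T [ 0.002  -0.007   0.0379] w 0.016778076708461997 q [ -4.2025  11.1778   4.0429  99.4505  -0.8351  69.397  -27.4422]
```

View pics/c4.png

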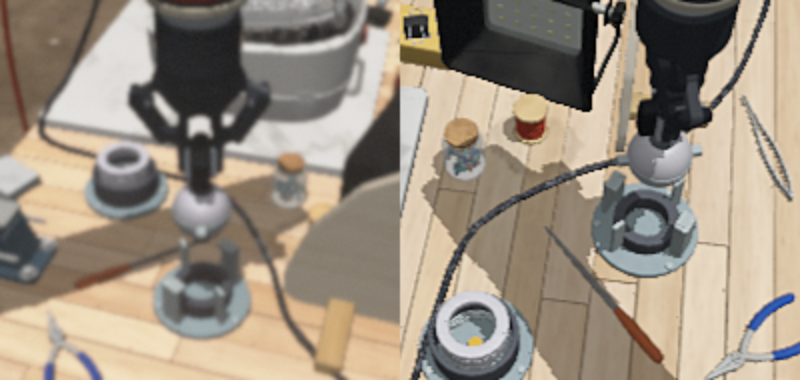

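Flask is out, hanging under the fingers (side crop ball at (658,158)). Measure the ball relative to the TCP for centring and tilt.

```bash
cat > ball.py <<'E'
from h import *
from scipy.optimize import least_squares
np.set_printoptions(precision=4,suppress=True)
def ball(n,c0):
    P=cloud(load(n)).reshape(-1,3); im=load(n)['frame'].reshape(-1,3)
    c=np.array(c0)
    for _ in range(4):
        r=np.linalg.norm(P-c,axis=1); m=(abs(r-.03)<.006)&(abs(P[:,2]-c[2])<.02)
        q=P[m]; c=least_squares(lambda x:np.linalg.norm(q-x,axis=1)-.03,c,loss='soft_l1',f_scale=.001).x
    return c,len(q),np.median(abs(np.linalg.norm(q-c,axis=1)-.03))
if __name__=='__main__':
    for n in ['side4','scene4','wrist4']: print(n,ball(n,(.566,-.038,.14)))
E
python3 ball.py
```

```text
side4 (array([ 0.5664, -0.0393,  0.14  ]), 470, np.float64(0.0005323874565442352))
scene4 (array([ 0.5672, -0.0387,  0.1414]), 398, np.float64(0.0005192525524104572))
wrist4 (array([ 0.5675, -0.039 ,  0.1404]), 2013, np.float64(0.0002802528355669437))
```

>>> servo_tool --pt "0 0 0 0 -8 -15 0" --pt "0 0 0 0 -19 -35 0" --pt "0 0 0 0 -31 -58 0" --pt "0 0 0 0 -43 -80 0" --pt "0 0 0 0 -55 -102 0"

```text
time: 5.5
ee_pos: [0.5638, 0.0788, 0.1976]
orientation: [-52.6, 89.9, -170.1]
wrist_force: [0.5, -0.6, -2.7]
grip_width: 0.017
```

>>> servo_tool --pt "0 0 0 0 -12 -22 0" --pt "0 0 0 0 -24 -44 0" --pt "0 0 0 0 -36 -66 0" --pt "0 0 0 0 -44 -82 0" --pt "0 0 0 0 -48 -89 0"

```text
time: 6.0
ee_pos: [0.5621, 0.1812, 0.1975]
orientation: [-80.3, 89.9, 162.4]
wrist_force: [-0.8, -0.2, -3.5]
grip_width: 0.0172
```

>>> servo_tool --pt "0 0 0 5 0 0 0" --pt "0 0 0 15 0 0 0" --pt "0 0 0 25 0 0 0" --pt "0 0 0 30 0 0 0" --pt "0 0 0 30 0 0 0"

```text
time: 6.5
ee_pos: [0.5623, 0.178, 0.1669]
orientation: [-37.4, 89.9, -154.9]
wrist_force: [0.2, -0.8, -3.1]
grip_width: 0.0174
```

```bash
python3 st.py; python3 - <<'E'
from h import *
from ball import ball
for n in ['side','scene','wrist']:
    d=cam(n,n+'5.png'); np.savez('/tmp/'+n+'5.npz',**{k:np.array(v) for k,v in d.items()})
    print(n,ball(n+'5',(.564,.177,.11)))
a=cv2.imread('pics/scene5.png')[90:280,110:310];b=cv2.imread('pics/side5.png')[150:340,130:330]
cv2.imwrite('pics/c5.png',cv2.resize(np.hstack([a,b]),None,fx=2,fy=2))
E
```

```text
t 6.5 tcp [0.5623 0.178  0.1669] yaw of y -27.558226070019945 x [-0.002  -0.0009 -1.    ] F [ 0.1575 -0.7586 -3.089 ] T [0.0193 0.028  0.0132] w 0.01742945640563041 q [-18.6587  15.458   -3.8241  98.0395   1.1158  66.6654 -50.3472]
side (array([0.5626, 0.1764, 0.1078]), 453, np.float64(0.0005670874393382888))
scene (array([0.5628, 0.1773, 0.1079]), 287, np.float64(0.000761410273254777))
wrist (array([0.5634, 0.1776, 0.1085]), 2021, np.float64(0.00027090391484101833))
```

View pics/c5.png

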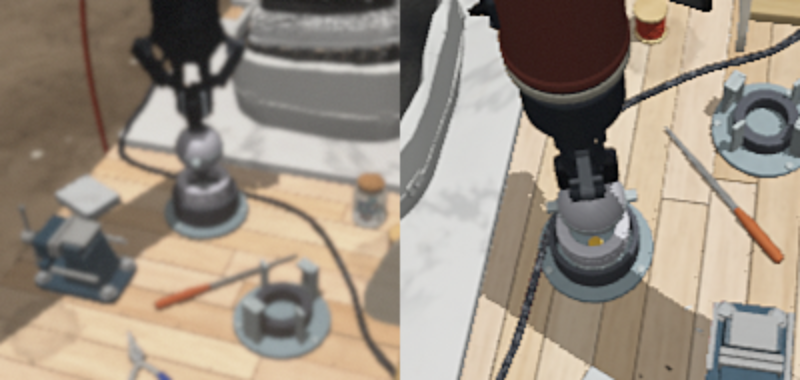

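The ball hangs over the ring in both crops (left (200,150), right (590,210)), within about 1.5 mm of centre; lower with a small correction.

>>> servo_tool --pt "0 0 0 6 0.5 -1 0" --pt "0 0 0 12 0.5 -1 0" --pt "0 0 0 18 0.5 -1 0" --pt "0 0 0 23 0.5 -1 0" --pt "0 0 0 27 0.5 -1 0"

```text
time: 7.15
ee_pos: [0.5635, 0.1795, 0.1406]
orientation: [-43.3, 90.0, -160.8]
wrist_force: [-0.7, -0.5, -4.1]
grip_width: 0.0175
```

>>> servo_tool --pt "0 0 0 3 0 0 0" --pt "0 0 0 6 0 0 0" --pt "0 0 0 9 0 0 0" --pt "0 0 0 12 0 0 0" --pt "0 0 0 12 0 0 0"

```text
time: 7.65
ee_pos: [0.564, 0.1797, 0.1295]
orientation: [134.3, 90.0, 16.8]
wrist_force: [-1.2, -1.3, 4.3]
grip_width: 0.0176
```

```bash
python3 st.py
```

```text
t 7.65 tcp [0.564  0.1797 0.1295] yaw of y -27.505408716105304 x [ 0.0008  0.0002 -1.    ] F [-1.1601 -1.2868  4.3058] T [-0.1895  0.1436 -0.0184] w 0.017592475097588253 q [-18.7229  17.5223  -3.8812 100.0754   1.3229  62.4    -50.542 ]
```

>>> servo_tool --pt "0 0 0 3 0 0 0" --pt "0 0 0 6 0 0 0" --pt "0 0 0 9 0 0 0" --pt "0 0 0 12 0 0 0" --pt "0 0 0 12 0 0 0"

```text
time: 8.15
ee_pos: [0.5642, 0.1797, 0.1181]
orientation: [135.5, 89.9, 18.0]
wrist_force: [-2.2, -0.9, 8.6]
grip_width: 0.0175
```

```bash
python3 st.py; python3 - <<'E'
from h import *
from ball import ball
for n in ['side','scene','wrist']:
    d=cam(n,n+'6.png'); np.savez('/tmp/'+n+'6.npz',**{k:np.array(v) for k,v in d.items()})
    print(n,ball(n+'6',(.564,.178,.06)))
    P=cloud(d); rr=np.hypot(P[...,0]-.564,P[...,1]-.178)
    q=P[(rr<.033)&(rr>.029)&(P[...,2]<.055)&(P[...,2]>.02)];print(' ring z',np.percentile(q[:,2],[10,50,90]),len(q))
    q=P[(rr<.042)&(rr>.036)&(P[...,2]<.055)&(P[...,2]>.02)];print(' collar z',np.percentile(q[:,2],[10,50,90]),len(q))
a=cv2.imread('pics/scene6.png')[90:280,110:310];b=cv2.imread('pics/side6.png')[150:340,130:330]
cv2.imwrite('pics/c6.png',cv2.resize(np.hstack([a,b]),None,fx=2,fy=2))
E
python3 st.py
```

```text
t 8.15 tcp [0.5642 0.1797 0.1181] yaw of y -27.50421430112265 x [ 0.0011  0.0004 -1.    ] F [-2.2049 -0.894   8.5573] T [-0.3416  0.5854  0.0058] w 0.017547605012625686 q [-18.7281  18.1762  -3.8837 100.6816   1.3883  61.1231 -50.5919]
side (array([0.5621, 0.1796, 0.0538]), 495, np.float64(0.001528547367262243))
 ring z [0.0325 0.0393 0.0416] 151
 collar z [0.0298 0.04   0.0422] 284
scene (array([0.5642, 0.1777, 0.0565]), 325, np.float64(0.001172024704041763))
 ring z [0.0362 0.0389 0.0407] 53
 collar z [0.0243 0.0377 0.0406] 177
wrist (array([0.5663, 0.1818, 0.053 ]), 2076, np.float64(0.0013513516748911124))
 ring z [0.0387 0.0395 0.0404] 421
 collar z [0.0364 0.04   0.0409] 1510
t 8.3 tcp [0.5642 0.1797 0.1184] yaw of y -27.506607076366357 x [ 0.0012  0.0004 -1.    ] F [-2.3189 -1.3889  9.3912] T [-0.3311  0.7229 -0.012 ] w 0.017043014189649278 q [-18.727   18.1575  -3.8851 100.6667   1.3869  61.1523 -50.5935]
```

View pics/c6.png

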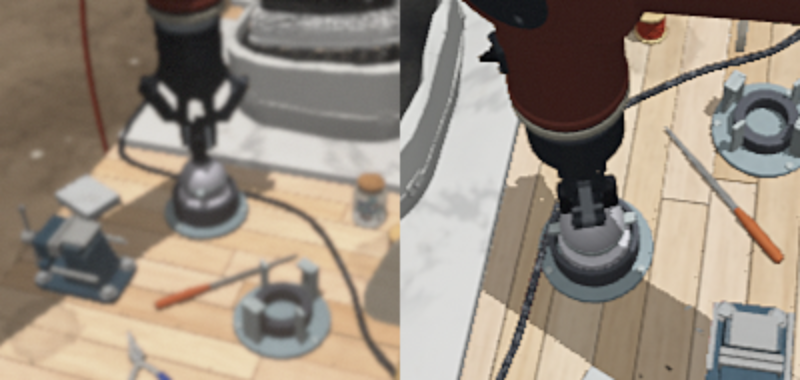

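```bash
python3 - <<'E'
from h import *
from scipy.optimize import least_squares
np.set_printoptions(precision=4,suppress=True)
for n in ['side6','scene6','wrist6']:
    P=cloud(load(n)).reshape(-1,3); c=np.array([.564,.178,.06])
    for _ in range(5):
        r=np.linalg.norm(P-c,axis=1); m=(abs(r-.03)<.004)&(P[:,2]>.052)&(P[:,2]<.08)&(np.hypot(*(P-c)[:,:2].T)<.0295)
        q=P[m]; c=least_squares(lambda x:np.linalg.norm(q-x,axis=1)-.03,c,loss='soft_l1',f_scale=.0005).x
    print(n,c,len(q),np.median(abs(np.linalg.norm(q-c,axis=1)-.03)))
E
```

```text
side6 [0.5649 0.1782 0.0592] 289 0.0005556808765463106
scene6 [0.5647 0.1795 0.0588] 161 0.000797010780088446
wrist6 [0.5645 0.1783 0.059 ] 1827 0.000228578260509784
```

>>> servo_tool --pt "0 0 0 0 0 0 0" --pt "0 0 0 0 0 0 0" --pt "0 0 0 0 0 0 0" --pt "0 0 0 0 0 0 0" --pt "0 0 0 0 0 0 0"

```text
time: 8.8
ee_pos: [0.5642, 0.1798, 0.1184]
orientation: [136.8, 89.9, 19.2]
wrist_force: [-1.7, -1.1, 9.2]
grip_width: 0.0176
```

```bash
python3 st.py; python3 -c "
from h import *
print(workorder.finish_job())"
```

```text
t 8.8 tcp [0.5642 0.1798 0.1184] yaw of y -27.5064011248149 x [ 0.0012  0.0004 -1.    ] F [-1.7013 -1.1131  9.1507] T [-0.3022  0.6458 -0.0041] w 0.01759623951222301 q [-18.7255  18.1521  -3.887  100.666    1.3863  61.153  -50.5934]
the job is handed in; nothing more can be done
None
```

I gripped the flask by its bar, turned it 42° anticlockwise and lifted it straight out of the dock. I then set it on the cradle, pressed it down, and handed the job in at 8.8 s while still holding it there.

| Last check | Reading |
|---|---|
| Ball off ring centre | about 1 mm by the average of three cameras, up to 2 mm in the scene view (limit 6 mm) |
| Ball height | about 0.059 m |
| Ring | top at about 0.039 m, so about 21 mm down and level with the collar |
| Press force | about 12 N, taken from the change in wrist force |
| Tool tilt | vertical within 0.1° (the flask's own tilt was not measured separately) |
| Grip | 17.6 mm opening, closed on the bar |
| File, jar, spool | the arm never went near them; the pictures show no shift, but I did not measure them again at the end |

- **Failed check:** the first ball fits after pressing disagreed by up to about 4 mm between cameras, because points on the ring had got into them. I fitted again using only points above the ring and the cameras then agreed to about 1.3 mm.

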